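Shorten the squeegee's telescopic handle by one hole

ROBOT

A 6-joint arm with a two-finger parallel gripper is mounted at the origin on a cart in front of the work surface, level with it; the furniture and walls round the work are solid. World frame = base frame: x ahead of the robot, y to its left, z up, the work surface at z = 0. Lengths are in m, angles in rad, forces in N, time in s.
With the tool pointing down it reaches from about 0.3 to 0.875 m from the base axis. Payload 6.4 kg.
Tool frame: the origin (TCP) lies on the front face of the gripper's body, between the roots of the fingers; the fingertips stand 73 mm ahead of it and the grasp point (between the pads) lies ctrl.pinch_z ahead of it (ctrl.pinch_z is the distance from the TCP to the grasp point, in m); z points along the fingers, x is the direction in which the jaws open and shut, and the axes are right-handed (so a half turn about z gives the same grasp; the last joint's range is limited). The gripper opens to 85 mm and grips with 20 to 120 N. Pads are 22 mm wide; open, the fingers measure 114 mm over their backs; the gripper's body (76 mm by 85 mm) begins 54 mm behind the grasp point. The pads swing forward as they close: fully open they stand 13 mm farther back than shut.
Start: joints at [-1.425, 0.181, 1.607, -0, 1.354, -0.206], TCP at [0.198, -0.54, 0.304] pointing down, gripper open.
Joint ranges: [-2.99, 2.99], [-0.89, 2.07], [0.3, 2.58], [-1.14, 4.28], [0, 2.63], [-3.12, 3.12]. Speed limits (rad/s): [2.57, 2.57, 3.01, 3.14, 3.14, 3.14].

INTERFACE

Orientations are given as a unit quaternion [w, x, y, z].
In Python, from bench import ctrl gives the robot as it stands.
- The arm moves only by the tool move_arm, never from a script. Its argument "rows" is text: rows parted by semicolons, each of 7 numbers parted by spaces: the shift along the tool's x, y, z in cm, then the turn, a rotation vector about the tool's x, y, z in degrees, then the opening, from 0 (shut) to 1 (fully open). In form: x y z rx ry rz grip; .... A call has 1 to 20 rows; each row shifts and turns the commanded pose from where the row before left it, along the tool's axes as they then stand; what a row does not reach is not made up. A row lasts 1/10 s, in which the tool goes at most 50 mm and 8.59 degrees, less where a joint would pass 70% of its speed; a pose out of reach is approached as far as the arm can. A call with a gripper value outside its range is refused whole. The fingers move at their own pace and stop on an object; the grip force is fixed at half the most. Time passes only in rows, so rows that do not move let the fingers close. It gives the time, the measured TCP pose, the force and the opening at its end, in the units of the state.
- ctrl.get_obs(): the state, without advancing time (a new reading comes with each control period).
- ctrl.camera(name): name is "scene" or "top" or "wrist"; returns a dict with "color" (400x640x3 uint8, blue, green, red), "fx", "fy", "cx", "cy" (pixels), "rvec" (rotation vector, rad) and "tvec" (3), from world to camera coordinates, as OpenCV has them. Camera axes: x right, y down, z forward; pixel columns grow to the right and rows downward; lengths in m; the calibration is good to about 2 mm. A picture is of the moment at which its call begins. There is no depth.
- ctrl.hand_in(): hands the job in, once; it reports no verdict.
Trained networks look in the newest picture that a camera, given by its name, has taken for a name from the list of things; names that differ only in an ending like _2 or _b are one class to them, and where a whole thing is asked for, a point or a joint stands for the part that bears it (a point fixed in the world has none). Each returns a list of dicts, best first, with "confidence" (0 to 1); they miss things now and then, are a little off and sometimes report something else, mostly with a low value. They report only what shows in the picture. A call takes as long as a camera call.
- ctrl.look_for(camera, query): "bbox" ([left, top, right, bottom] in pixels, round what is visible of it).
- ctrl.trace(camera, query): "region" (400x640 bool, what is visible of it) and "bbox" ([left, top, right, bottom] in pixels, round what is visible of it).
The state is a dict: "time_s": time; "q": joint angles; "dq": joint speeds; "joint_efforts": joint torques, N m; "eef_pos": TCP position; "eef_rot": TCP orientation; "wrist_force": force on the tool from outside, world axes, zero at the start; "torque": the same for the moment, N m; "opening": opening from 0.0 (shut) to 1.0 (fully open).
Only numpy, scipy, OpenCV 4.12 (cv2) and the standard library are available. Lean on these libraries where they do the work, as an engineer would, in place of code of your own. Each camera call takes 0.05 s, during which the arm holds its last target.

TASK

The squeegee handle lying in the drying rack is one hole too long. Squeeze its sprung button in flush and draw the sliding sleeve off that hole toward the squeegee head, then let the button go and ease the sleeve in by feel until the button springs fully out of the very next hole, no further. Be gentle: do not lean hard on the sleeve while the button holds it locked, leave the things round the rack where they are, and let go at the end.

Things in the scene. Friction and masses are not known exactly. Their poses are not given: they have to be found in the camera images.
- rack: drying rack fixed to the table, holding a squeegee's telescopic handle level, its axis 75 mm up. Foot plate 110 x 300 x 8 mm; origin on the table straight below the button. y runs along the handle toward the squeegee head, x level across it, away from the button's side, z up. Grey clamp (44 wide, 97 high) at y = +102..138 mm, head at 160..225, grey fork (44 wide, 77 high) at -81..-69
- sleeve: outer tube, the only part that slides: square aluminium, 28 x 28 mm, wall 2, y = +25 (mouth) to -150 mm in the rack frame at the start, then a black grip to -205. Origin on its axis, at the button at the start. It slides along rack y (+ shortens) against 8 N friction and stays put. Four round 16 mm holes in its -x side, unevenly spaced 25 to 35 mm apart; it starts locked at the first, by the mouth
- button: round steel spring button, domed, 14 mm across, in the fixed inner tube; moves only in and out along rack x. Out, it stands 7.5 mm proud of the sleeve's side (35.5 mm over both) and locks the sleeve. Gives at 3 N, flush at 5 N. Held flush, a hole's edge cams it under once the sleeve is drawn along with 14 to 20 N; it is under after 8 mm and springs out at the next hole. Over 15 N from the sleeve bends it
- button_tip (a point): middle of the button's domed end, 75 mm above the table, 21.5 mm from the handle's axis toward the rack's -x when the button is out. It stays at rack y = 0 while the sleeve slides over it; nothing stands beside the handle between fork and clamp
- handle_end (a point): middle of the flat end face (36 x 36 mm) of the sleeve's black grip, the handle's free end, 75 mm above the table, at y = -205 mm in the rack frame at the start; pushing here along the rack's +y shortens the handle. Nothing stands past this end
- salt_shaker: clear salt shaker with a grey domed top, 44 mm across, 90 mm tall; a bystander, standing loose near the rack; origin under its centre
- jar_pepper: spice jar with a yellow cap, 45 mm across, 100 mm tall; a bystander, standing loose near the rack; origin under its centre
- amber_jar: small square jar of amber syrup with a pink cap, 37 x 46 x 74 mm; a bystander, standing loose near the rack; origin under its centre
- nail_brush: oval green nail brush lying on its bristles, 30 x 85 x 22 mm; a bystander, standing loose near the rack; origin under its centre
- tape_blue: roll of dark tape lying flat, 53 mm across, 19 mm high; a bystander, standing loose near the rack; origin under its centre

How it is judged:
On the way, in this order (a step that is already met when the one before it is completed fails the run):
1. the button is pressed in flush with the sleeve's face (within 1.5 mm) while the sleeve is still at its first hole (x of button_tip in the frame of rack above -0.0155 m and y of handle_end in the frame of rack below -0.201 m), for 0.05 s.
2. the sleeve is off its first hole (moved 8 to 27 mm) with the button held in under its wall (x of button_tip in the frame of rack above -0.013 m and y of handle_end in the frame of rack between -0.197 and -0.178 m), for 0.1 s.
At the end, for the whole second after the job is handed in: The sleeve has gone in by one hole (by 23 to 45 mm) and the button stands fully out of that second hole (within 1 mm of its full height), the sleeve is at rest and does not press hard on the button (under 8 N) (y of handle_end in the frame of rack between -0.182 and -0.16 m and x of button_tip in the frame of rack below -0.0205 m and linear speed of sleeve below 0.005 m/s and contact force between button and sleeve below 8 N); the robot touches nothing.
It fails at once if the sleeve is forced against the button with more than 15 N (contact force between button and sleeve above 15 N).
It fails at once if the sleeve goes in past the next hole (more than 47 mm) (y of handle_end in the frame of rack above -0.158 m).
It fails at once if a bystander is moved by more than 30 mm (distance of any of salt_shaker, jar_pepper, amber_jar, nail_brush, tape_blue from where it was at the start of the episode above 0.03 m).
It also fails if it takes over 46 s, if anything falls off the work surface, if the arm or the gripper's body presses on something with over 40 N, if the wrist force passes 120 N, or if a joint passes its speed limit or range.

## Working session

There is one attempt and no reset: what is moved stays moved. The work goes in short steps, Python scripts to look and compute and a tool call to move; the robot and the scene stay as the last step left them, time stands still between calls to the robot, and variables do not carry over. Pictures are saved under pics/ and viewed, and the job is handed in when it is done.

Besides the shell and the picture viewer there is one more tool, called after "Request:" as name(argument=value, ...) on one line, values as JSON. move_arm: Moves the arm, as the interface text tells. Its arguments: {"type":"object","properties":{"rows":{"type":"string"}},"required":["rows"]}

```bash
ls; mkdir -p pics
cat > h.py <<'E'
import numpy as np, cv2
from bench import ctrl
E
python3 - <<'E'
from h import *
o=ctrl.get_obs();print(o, ctrl.pinch_z)
for n in("scene","top"):
    c=ctrl.camera(n);cv2.imwrite(f"pics/{n}0.png",c["color"]);print(n,c["fx"],c["cx"],c["cy"],c["rvec"],c["tvec"])
    for q in("rack","sleeve","button","button_tip","handle_end","salt_shaker","jar_pepper","amber_jar","nail_brush","tape_blue"):
        print(q,[(np.round(d["bbox"]).tolist(),round(d["confidence"],2)) for d in ctrl.look_for(n,q)[:3]])
E
```

```text
pics
{'time_s': 0.0, 'q': array([-1.42531761e+00,  1.81520112e-01,  1.60803427e+00,  5.43813919e-06,
        1.35382050e+00, -2.06265928e-01]), 'dq': array([ 0.00047796,  0.00012918,  0.00013199,  0.00049114, -0.00136499,
       -0.00089442]), 'joint_efforts': array([-6.73291433e-04, -4.44880593e+01, -3.51325929e+01, -3.93633463e-04,
        9.18239239e-03, -1.31121806e-05]), 'eef_pos': array([ 0.19807867, -0.53933284,  0.30298313]), 'eef_rot': array([-6.50789205e-04,  8.19918894e-01, -5.72479007e-01, -6.08739612e-04]), 'wrist_force': array([ 0.01074444, -1.01822721, -0.19944636]), 'torque': array([0.01669846, 0.00289268, 0.01895865]), 'opening': 1.0019812762728517} 0.0539
scene 472.79743621226146 326.38893541107353 199.66189980651095 [ 0.6581859  -2.6982381   1.04481954] [0.48832544 0.25125098 0.94099617]
rack [([248.0, 173.0, 402.0, 339.0], 0.72)]
sleeve [([335.0, 173.0, 404.0, 248.0], 0.8)]
button []
button_tip [([247.0, 173.0, 402.0, 337.0], 0.6)]
handle_end [([335.0, 175.0, 403.0, 249.0], 0.92)]
salt_shaker [([310.0, 185.0, 326.0, 220.0], 0.59)]
jar_pepper [([279.0, 193.0, 305.0, 239.0], 0.68)]
amber_jar [([253.0, 240.0, 281.0, 268.0], 0.93)]
nail_brush [([254.0, 238.0, 280.0, 269.0], 0.38), ([338.0, 171.0, 402.0, 249.0], 0.28)]
tape_blue [([331.0, 185.0, 351.0, 201.0], 0.71)]
top 494.05217529389176 319.4252323779581 196.3190303373697 [ 2.13791622 -2.16264569  0.16163994] [-0.00514498  0.5720956   1.03922121]
rack [([177.0, 187.0, 388.0, 277.0], 0.83)]
sleeve [([277.0, 229.0, 386.0, 267.0], 0.66)]
button []
button_tip []
handle_end [([277.0, 232.0, 386.0, 264.0], 0.62), ([283.0, 161.0, 302.0, 188.0], 0.5)]
salt_shaker [([314.0, 176.0, 334.0, 201.0], 0.75)]
jar_pepper [([279.0, 161.0, 300.0, 188.0], 0.85)]
amber_jar [([239.0, 164.0, 262.0, 185.0], 0.9)]
nail_brush [([283.0, 276.0, 318.0, 294.0], 0.83)]
tape_blue [([351.0, 190.0, 375.0, 209.0], 0.59)]
```

Run:
```python
import cv2
for n,(a,b,c,d) in {"scene":(220,150,430,350),"top":(160,140,400,310)}.items():
    i=cv2.imread(f"pics/{n}0.png")
    s=3
    cv2.imwrite(f"pics/{n}0z.png",cv2.resize(i[b:d,a:c],None,fx=s,fy=s,interpolation=cv2.INTER_CUBIC))
```

```text
(no output)
```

View pics/scene0z.png

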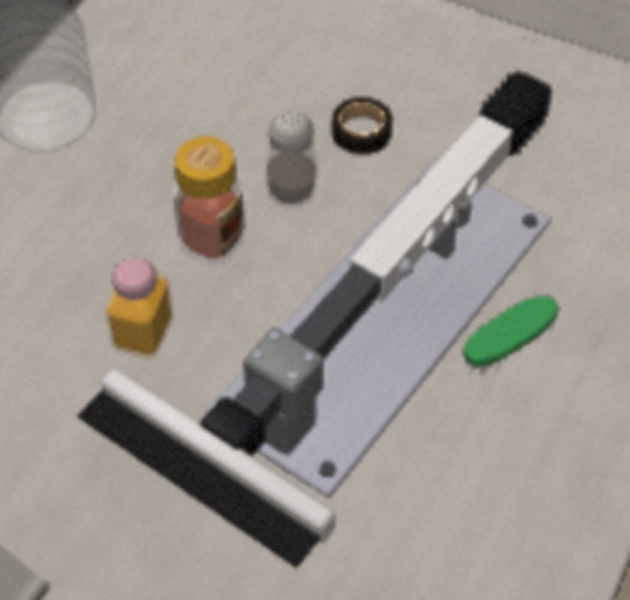

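View pics/top0z.png

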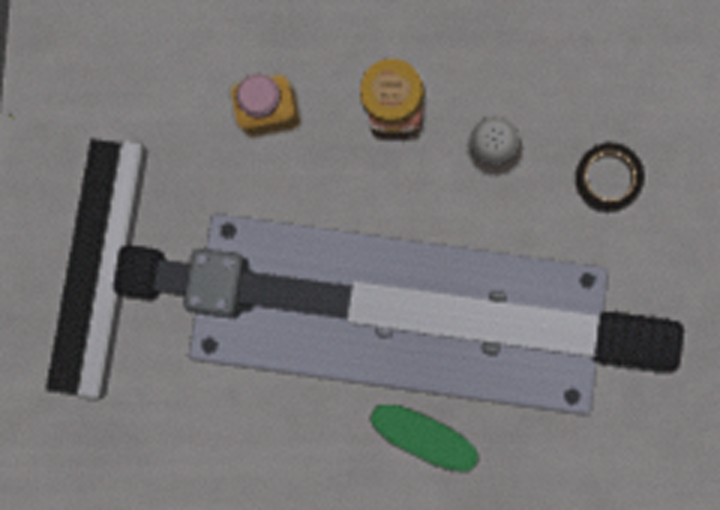

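View pics/scene0.png

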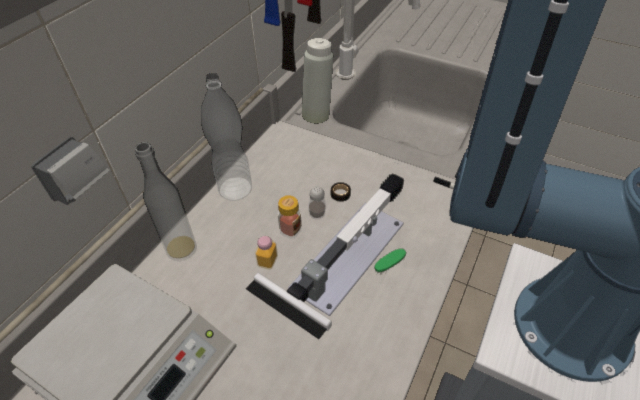

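```bash
cat >> h.py <<'E'
K=lambda c:np.array([[c["fx"],0,c["cx"]],[0,c["fy"],c["cy"]],[0,0,1]])
def proj(c,P): return cv2.projectPoints(np.float64(P).reshape(-1,3),np.float64(c["rvec"]),np.float64(c["tvec"]),K(c),None)[0].reshape(-1,2)
def unproj(c,uv,z):
    R=cv2.Rodrigues(np.float64(c["rvec"]))[0];t=np.float64(c["tvec"]).ravel()
    C=-R.T@t; d=R.T@np.linalg.inv(K(c))@np.array([uv[0],uv[1],1.]); return C+d*(z-C[2])/d[2]
E
python3 - <<'E'
from h import *
from scipy.optimize import least_squares
T=ctrl.camera("top");S=ctrl.camera("scene")
f=lambda l,o:[(a/3+o[0],b/3+o[1]) for a,b in l]
tp=f([(211,214),(607,268),(590,414),(188,358)],(160,140))
for p in tp: print(unproj(T,p,.008).round(4))
sp=f([(550,217),(330,494)],(220,150))
for p in sp: print('s',unproj(S,p,.008).round(4))
# rack pts: button side -x
L=np.array([[.055,.15],[.055,-.15],[-.055,-.15],[-.055,.15]])
def W(v,P):
    c,s=np.cos(v[2]),np.sin(v[2]);P=np.atleast_2d(P);return np.c_[P[:,0]*c-P[:,1]*s+v[0],P[:,0]*s+P[:,1]*c+v[1],P[:,2]]
L3=np.c_[L,np.full(4,.008)]
# sleeve mouth top corners, grip end top corners in top
ex=[((350,283),[.014,.025,.089]),((347,318),[-.014,.025,.089]),((385,334),[-.0195,0,.075])]
exu=f([e[0] for e in ex],(160,140));exP=np.array([e[1] for e in ex])
def r(v):
    return np.r_[(proj(T,W(v,L3))-tp).ravel(),(proj(T,W(v,exP))-exu).ravel(),(proj(S,W(v,L3[[2,3]]))-sp).ravel()]
s=least_squares(r,[.5,0,0]);print(s.x,np.degrees(s.x[2]));print(s.fun.round(1))
for n,p in dict(tip=[-.0215,0,.075],end=[0,-.205,.075]).items():print(n,W(s.x,p))
for n in("jar_pepper","salt_shaker","nail_brush","tape_blue","amber_jar"):
    b=ctrl.look_for("top",n)[0]["bbox"]; print(n,unproj(T,((b[0]+b[2])/2,(b[1]+b[3])/2),.02).round(3))
np.save("rack.npy",s.x)
i=T["color"].copy()
Q=W(s.x,np.array([[-.0215,0,.075],[0,-.205,.075],[.014,.025,.089],[-.014,.025,.089],[-.014,-.15,.089],[.014,-.15,.089]]))
for a in proj(T,Q): cv2.circle(i,tuple(np.round(a*1).astype(int)),1,(0,0,255),-1)
cv2.imwrite("pics/t1.png",cv2.resize(i[180:290,170:400],None,fx=3,fy=3))
E
```

```text
[0.545  0.1881 0.008 ]
[ 0.5012 -0.1069  0.008 ]
[ 0.3941 -0.0918  0.008 ]
[0.4384 0.2036 0.008 ]
s [ 0.3933 -0.0901  0.008 ]
s [0.4365 0.2032 0.008 ]
[ 0.47013723  0.05015808 -0.1455023 ] -8.336667533209413
[-1.1 -0.6 -0.3 -0.7 -0.7  0.1 -1.3  0.4  2.4 -0.4  1.5  1.4  0.8  0.6
 -0.2 -0.2 -1.2  1.1]
tip [[0.44886441 0.05327535 0.075     ]]
end [[ 0.44041439 -0.15267573  0.075     ]]
jar_pepper [0.619 0.052 0.02 ]
salt_shaker [ 0.592 -0.022  0.02 ]
nail_brush [0.377 0.026 0.02 ]
tape_blue [ 0.567 -0.112  0.02 ]
amber_jar [0.62  0.146 0.02 ]
```

View pics/t1.png

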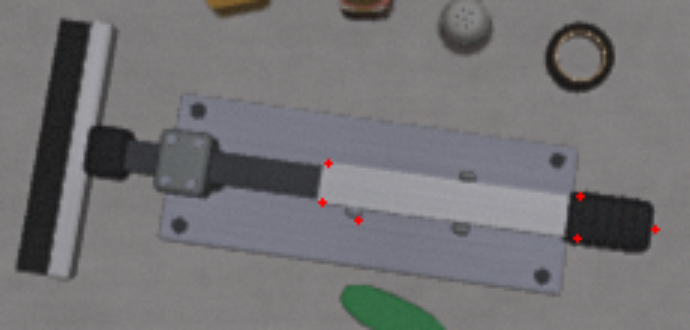

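```bash
cat >> h.py <<'E'
from scipy.spatial.transform import Rotation as Ro
def pose():
    o=ctrl.get_obs();q=o["eef_rot"];return np.array(o["eef_pos"]),Ro.from_quat([q[1],q[2],q[3],q[0]])
def rows(pt,Rt,n,g,nr=None):
    p,R=pose();nr=nr or n
    rv=(R.inv()*Rt).as_rotvec(); dr=np.round(np.degrees(rv)/nr,2)
    out=[];c=p.copy()
    for k in range(n):
        d=np.round(R.inv().apply((pt-c)/(n-k))*100,2)
        c=c+R.apply(d/100); t=dr if k<nr else dr*0
        R=R*Ro.from_rotvec(np.radians(t))
        out.append(" ".join(f"{v:g}" for v in [*d,*t,g]))
    return "; ".join(out)
def rackpose(yaw):  # tool down, x along rack +x
    x=np.array([np.cos(yaw),np.sin(yaw),0]);z=np.array([0,0,-1.]);return Ro.from_matrix(np.c_[x,np.cross(z,x),z])
def W(v,P):
    c,s=np.cos(v[2]),np.sin(v[2]);P=np.atleast_2d(P);return np.c_[P[:,0]*c-P[:,1]*s+v[0],P[:,0]*s+P[:,1]*c+v[1],P[:,2]]
E
python3 - <<'E'
from h import *
v=np.load("rack.npy")
print(rows(W(v,[0,-.03,.28])[0],rackpose(v[2]),15,1,10))
E
```

```text
-2.89 -2.96 0.16 -0 0 -6.15 1; -2.56 -3.25 0.16 -0 0 -6.15 1; -2.19 -3.51 0.16 -0 0 -6.15 1; -1.81 -3.73 0.16 -0 0 -6.15 1; -1.4 -3.9 0.16 -0 0 -6.15 1; -0.97 -4.02 0.16 -0 0 -6.15 1; -0.53 -4.1 0.16 -0 0 -6.15 1; -0.09 -4.14 0.16 -0 0 -6.15 1; 0.35 -4.12 0.16 -0 0 -6.15 1; 0.79 -4.06 0.16 -0 0 -6.15 1; 1.23 -3.96 0.16 -0 0 -0 1; 1.22 -3.95 0.16 -0 0 -0 1; 1.23 -3.96 0.16 -0 0 -0 1; 1.22 -3.95 0.15 -0 0 -0 1; 1.23 -3.96 0.16 -0 0 -0 1
```

Request:
move_arm(rows="-2.9 -2.96 0.16 0 0 -6.15 1; -2.56 -3.25 0.16 0 0 -6.15 1; -2.19 -3.51 0.16 0 0 -6.15 1; -1.81 -3.73 0.16 0 0 -6.15 1; -1.4 -3.9 0.16 0 0 -6.15 1; -0.97 -4.02 0.16 0 0 -6.15 1; -0.53 -4.1 0.16 0 0 -6.15 1; -0.09 -4.14 0.16 0 0 -6.15 1; 0.35 -4.12 0.16 0 0 -6.15 1; 0.79 -4.06 0.16 0 0 -6.15 1; 1.23 -3.96 0.16 0 0 0 1; 1.22 -3.95 0.16 0 0 0 1; 1.23 -3.96 0.16 0 0 0 1; 1.22 -3.95 0.15 0 0 0 1; 1.23 -3.96 0.16 0 0 0 1; 0 0 0 0 0 0 1")

```text
time_s: 3.05
eef_pos: [0.4668, 0.0244, 0.28]
eef_rot: [-0.001, 0.998, -0.07, 0.0]
wrist_force: [-0.4, -0.3, 0.6]
opening: 1.0
```

Run:
```python
from h import *
o=ctrl.get_obs();print(o["time_s"],o["eef_pos"],o["eef_rot"],o["wrist_force"])
w=ctrl.camera("wrist");cv2.imwrite("pics/w1.png",w["color"])
print(w["fx"],w["cx"],w["cy"],w["rvec"],w["tvec"])
v=np.load("rack.npy");print(proj(w,W(v,[[-.0215,0,.075],[.014,.025,.089],[-.014,.025,.089],[0,-.205,.075]])))
```

```text
3.05 [0.46680586 0.02439657 0.28002226] [-7.23234818e-04  9.97534392e-01 -7.01746991e-02  3.53300441e-04] [-0.39194898 -0.3393711   0.55099372]
287.8570196962327 317.95954197336374 201.65537925532323 [-2.84063453  0.19988185  0.02897492] [-0.45830436  0.05571459  0.3820722 ]
[[295.84033991 167.17036237]
 [334.07457575 142.28953257]
 [302.63192708 142.1287061 ]
 [317.25723171 341.17974255]]
```

View pics/w1.png

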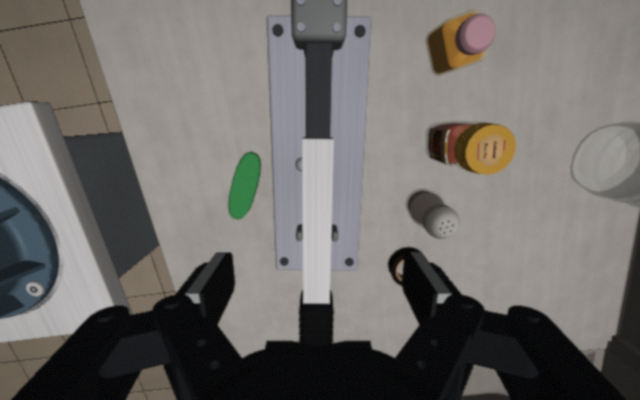

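Run:
```python
import cv2
i=cv2.imread("pics/w1.png")
cv2.imwrite("pics/w1z.png",cv2.resize(i[120:250,270:370],None,fx=4.5,fy=4.5,interpolation=cv2.INTER_CUBIC))
cv2.imwrite("pics/w1y.png",cv2.resize(i[0:150,250:390],None,fx=4,fy=4,interpolation=cv2.INTER_CUBIC))
```

```text
(no output)
```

View pics/w1z.png

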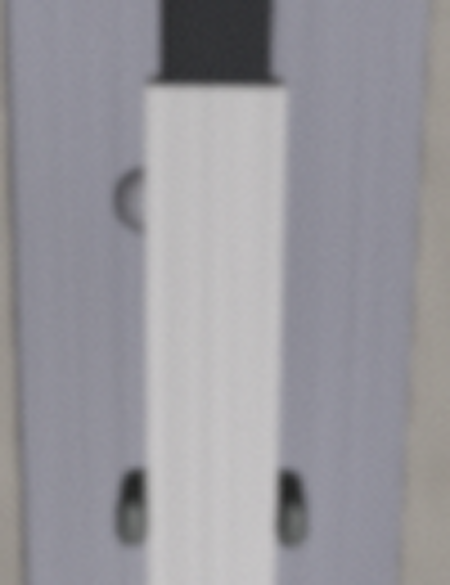

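View pics/w1y.png

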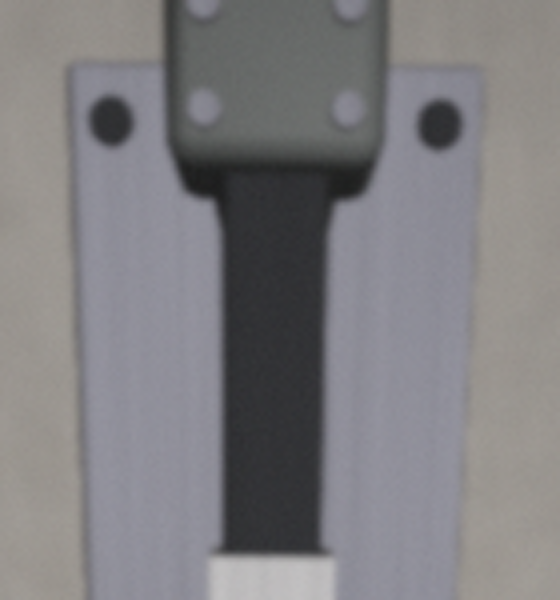

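Run:
```python
from h import *
from scipy.optimize import least_squares
w=ctrl.camera("wrist");T=ctrl.camera("top")
P=np.array([[-.014,.025,.089],[.014,.025,.089],[-.0215,0,.075],[-.055,.15,.008],[.055,.15,.008],[-.055,-.15,.008],[.055,-.15,.008]])
u=np.array([[302.7,138.7],[333.8,138.7],[295.6,164.4],[267.5,15.8],[370.8,16.5],[275,270],[357,271]])
wt=np.array([2,2,2,1,1,.5,.5])[:,None]
v0=np.load("rack.npy")
s=least_squares(lambda v:((proj(w,W(v,P))-u)*wt).ravel(),v0);print(v0,s.x);print((proj(w,W(s.x,P))-u).round(1))
s2=least_squares(lambda v:(proj(w,W([v[0],v[1],s.x[2]],P[:3]))-u[:3]).ravel(),v0[:2]);print(s2.x)
v=np.r_[s2.x,s.x[2]];np.save("rack2.npy",v)
# tool hover above button
print(rows(W(v,[0,-.002,.15])[0],rackpose(v[2]),5,1))
print(rows(W(v,[-.003,-.002,.128])[0],rackpose(v[2]),5,1))
S=ctrl.camera("scene")
L=np.array([[-.014,y/1000,.075] for y in range(-110,1,5)]);print(np.c_[L[:,1]*1000,proj(S,W(v,L))].round(1).tolist())
cv2.imwrite("pics/s2z.png",cv2.resize(S["color"][190:260,330:400],None,fx=8,fy=8,interpolation=cv2.INTER_CUBIC))
```

```text
[ 0.47013723  0.05015808 -0.1455023 ] [ 0.46929656  0.05002003 -0.15154024]
[[-0.3  1.2]
 [ 0.2  1.5]
 [-0.1  0.7]
 [-1.4 -6.8]
 [ 2.  -6.2]
 [ 0.5 -2. ]
 [ 1.  -2.2]]
[0.46950677 0.05103887]
-0.01 -0.58 2.6 0.01 0.01 0.08 1; -0.01 -0.58 2.6 0.01 0.01 0.08 1; -0.01 -0.57 2.6 0.01 0.01 0.08 1; -0.01 -0.58 2.59 0.01 0.01 0.08 1; -0.02 -0.57 2.6 0.01 0.01 0.08 1
-0.07 -0.58 3.04 0.01 0.01 0.08 1; -0.07 -0.58 3.04 0.01 0.01 0.08 1; -0.07 -0.58 3.04 0.01 0.01 0.08 1; -0.07 -0.57 3.03 0.01 0.01 0.08 1; -0.08 -0.57 3.04 0.01 0.01 0.08 1
[[-110.0, 382.0, 206.5], [-105.0, 380.8, 207.9], [-100.0, 379.6, 209.2], [-95.0, 378.4, 210.6], [-90.0, 377.3, 212.0], [-85.0, 376.0, 213.4], [-80.0, 374.8, 214.7], [-75.0, 373.6, 216.2], [-70.0, 372.4, 217.6], [-65.0, 371.2, 219.0], [-60.0, 369.9, 220.4], [-55.0, 368.7, 221.8], [-50.0, 367.4, 223.3], [-45.0, 366.2, 224.7], [-40.0, 364.9, 226.2], [-35.0, 363.6, 227.6], [-30.0, 362.4, 229.1], [-25.0, 361.1, 230.6], [-20.0, 359.8, 232.1], [-15.0, 358.5, 233.6], [-10.0, 357.2, 235.1], [-5.0, 355.9, 236.6], [0.0, 354.5, 238.1]]
```

View pics/s2z.png

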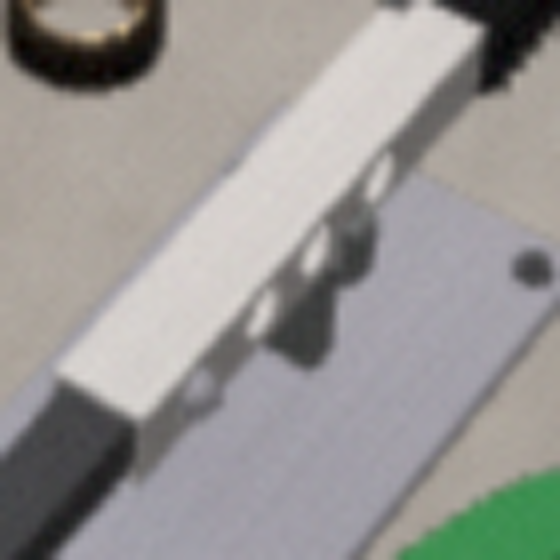

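Run:
```python
from h import *
w=ctrl.camera("wrist");print(w["rvec"],w["tvec"]);i=w["color"];cv2.imwrite("pics/w2.png",i)
o=ctrl.get_obs();print(o["time_s"],o["eef_pos"])
for v in(np.load("rack.npy"),np.load("rack2.npy")):print(proj(w,W(v,[[-.0215,0,.075],[.014,.025,.089],[-.014,.025,.089]])).round(1).tolist())
cv2.imwrite("pics/w2z.png",cv2.resize(i[120:250,270:370],None,fx=4.5,fy=4.5,interpolation=cv2.INTER_CUBIC))
```

```text
[-2.83831387  0.20757937  0.03145908] [-0.45698001  0.05313709  0.38176891]
3.3 [0.46551433 0.01960766 0.28000414]
[[296.4, 162.1], [334.7, 136.5], [303.1, 136.5]]
[[295.5, 161.2], [334.0, 135.7], [302.4, 135.5]]
```

View pics/w2z.png

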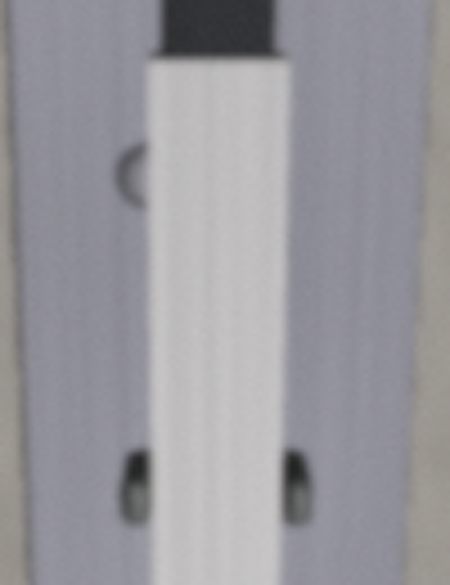

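Run:
```python
from h import *
from scipy.optimize import least_squares
w=ctrl.camera("wrist");print(w["rvec"],w["tvec"]);o=ctrl.get_obs();print(o["time_s"],o["eef_pos"],o["dq"].round(4))
P=np.array([[-.014,.025,.089],[.014,.025,.089],[-.0215,0,.075]])
u=np.array([[302.9,132.7],[334.7,132.7],[295.8,159.6]])
v0=np.load("rack.npy")
s=least_squares(lambda v:(proj(w,W([v[0],v[1],v0[2]],P))-u).ravel(),v0[:2]);print(v0,s.x,s.fun.round(1))
# top elevated only
T=ctrl.camera("top")
up=np.array([[350,283],[347,318],[385,332]])/3+[160,140];P2=P.copy()[[1,0,2]];P2[2]=[-.0195,0,.075]
s=least_squares(lambda v:(proj(T,W([v[0],v[1],v0[2]],P2))-up).ravel(),v0[:2]);print(s.x,s.fun.round(1))
S=ctrl.camera("scene")
us=np.array([[135,420],[60,375],[201,388]])/8+[330,190];P3=np.array([[-.014,.025,.089],[.014,.025,.089],[-.0175,0,.075]])
s=least_squares(lambda v:(proj(S,W([v[0],v[1],v0[2]],P3))-us).ravel(),v0[:2]);print(s.x,s.fun.round(1))
i=w["color"];cv2.imwrite("pics/w3z.png",cv2.resize(i[0:300,250:390],None,fx=2,fy=2,interpolation=cv2.INTER_CUBIC))
```

```text
[-2.83829344  0.20892924  0.03138347] [-0.45699669  0.05326178  0.3817785 ]
3.35 [0.46555543 0.01944176 0.28005776] [-0.0032 -0.0019 -0.0014  0.0021  0.0004  0.0002]
[ 0.47013723  0.05015808 -0.1455023 ] [0.47047809 0.05287813] [-0.1  0.3 -0.2  0.3  0.3 -0.6]
[0.47169511 0.05339511] [ 0.9 -1.2 -0.1  0.7 -0.7  0.5]
[0.46976784 0.0529925 ] [ 0.7 -0.2 -1.1 -0.8  0.3  0.9]
```

View pics/w3z.png

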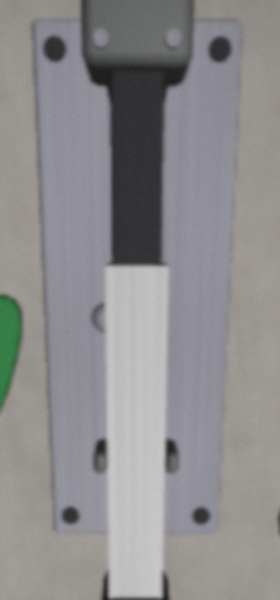

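Run:
```python
from h import *
v=np.array([.4705,.0530,-.1455]);np.save("rack2.npy",v)
print(rows(W(v,[-.002,-.002,.127])[0],rackpose(v[2]),8,1))
```

```text
-0.03 -0.4 1.91 0 -0 -0.02 1; -0.03 -0.4 1.91 0 -0 -0.02 1; -0.03 -0.4 1.92 0 -0 -0.02 1; -0.02 -0.4 1.91 0 -0 -0.02 1; -0.03 -0.4 1.92 0 -0 -0.02 1; -0.02 -0.4 1.91 0 -0 -0.02 1; -0.03 -0.39 1.92 0 -0 -0.02 1; -0.02 -0.4 1.91 0 -0 -0.02 1
```

Request:
move_arm(rows="-0.03 -0.4 1.91 0 0 0 1; -0.03 -0.4 1.91 0 0 0 1; -0.03 -0.4 1.92 0 0 0 1; -0.02 -0.4 1.91 0 0 0 1; -0.03 -0.4 1.92 0 0 0 1; -0.02 -0.4 1.91 0 0 0 1; -0.03 -0.39 1.92 0 0 0 1; -0.02 -0.4 1.91 0 0 0 1; 0 0 0 0 0 0 1; 0 0 0 0 0 0 1; 0 0 0 0 0 0 1")

```text
time_s: 4.55
eef_pos: [0.4691, 0.0519, 0.128]
eef_rot: [0.0, 0.997, -0.073, 0.001]
wrist_force: [-0.1, -0.5, 0.3]
opening: 1.004
```

```bash
cat >> h.py <<'E'
def inrack():
    v=np.load("rack2.npy");p,R=pose();d=Ro.from_euler("z",-v[2]).apply(p-[v[0],v[1],0]);o=ctrl.get_obs()
    f=Ro.from_euler("z",-v[2]).apply(o["wrist_force"])
    print("t",round(o["time_s"],2),"rack pos mm",(d*1000).round(2),"F rack",f.round(2),"tq",o["torque"].round(2),"open",round(o["opening"],3),"yaw",R.as_matrix()[:2,0].round(4))
E
python3 - <<'E'
from h import *
inrack();w=ctrl.camera("wrist");cv2.imwrite("pics/w4.png",w["color"]);S=ctrl.camera("scene")["color"];cv2.imwrite("pics/s4.png",cv2.resize(S[130:330,220:460],None,fx=3,fy=3));inrack()
E
```

```text
t 4.55 rack pos mm [ -1.19  -1.32 128.04] F rack [-0.07 -0.49  0.32] tq [ 0.02 -0.    0.06] open 1.004 yaw [ 0.9893 -0.1458]
t 4.65 rack pos mm [ -1.19  -1.16 128.06] F rack [ 0.48  0.02 -0.04] tq [-0.03  0.    0.03] open 0.999 yaw [ 0.9893 -0.1455]
```

View pics/w4.png

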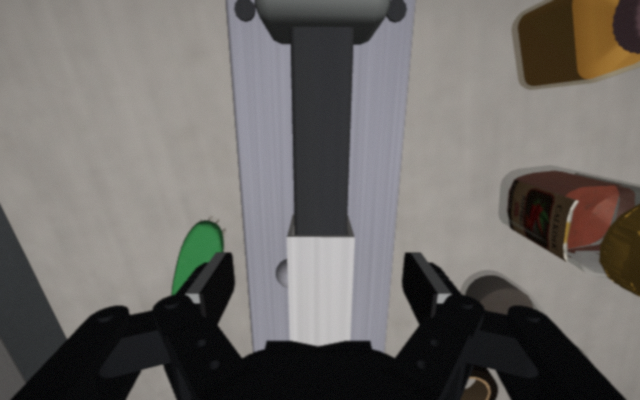

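View pics/s4.png

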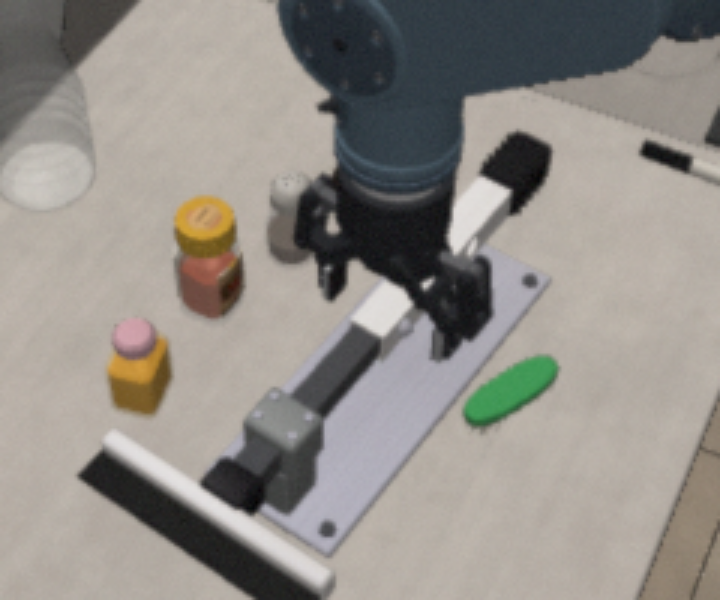

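Request:
move_arm(rows="0 0 0 0 0 0 0.6; 0 0 0 0 0 0 0.5; 0 0 0 0 0 0 0.45; 0 0 0 0 0 0 0.4; 0 0 0 0 0 0 0.36; 0 0 0 0 0 0 0.34")

```text
time_s: 5.25
eef_pos: [0.4694, 0.0523, 0.1273]
eef_rot: [0.0, 0.997, -0.073, 0.001]
wrist_force: [3.7, -0.4, -0.1]
opening: 0.345
```

Run:
```python
from h import *
inrack();w=ctrl.camera("wrist");cv2.imwrite("pics/w5.png",w["color"])
```

```text
t 5.25 rack pos mm [ -1.02  -0.87 127.28] F rack [ 3.68  0.18 -0.12] tq [ 0.06 -0.43  0.01] open 0.345 yaw [ 0.9894 -0.1453]
```

View pics/w5.png

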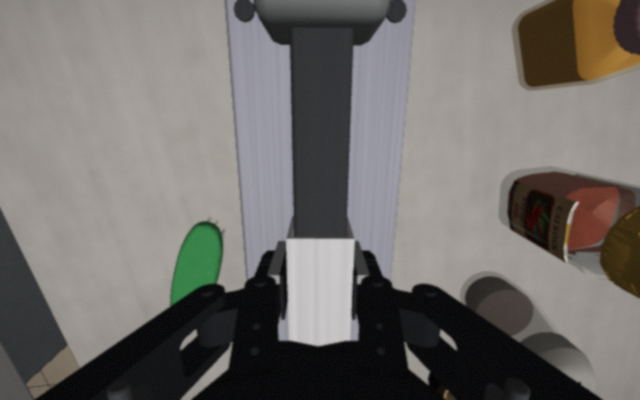

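Run:
```python
from h import *
w=ctrl.camera("wrist");v=np.load("rack2.npy")
for z in(.06,.075,.089):
  print(z,proj(w,W(v,[[-.015,y,z] for y in(.025,.01,0,-.011)])).round(0).tolist())
cv2.imwrite("pics/w5z.png",cv2.resize(w["color"][210:350,240:400],None,fx=4,fy=4,interpolation=cv2.INTER_CUBIC))
```

```text
0.06 [[291.0, 215.0], [292.0, 243.0], [292.0, 260.0], [293.0, 278.0]]
0.075 [[288.0, 227.0], [289.0, 256.0], [290.0, 275.0], [290.0, 295.0]]
0.089 [[285.0, 239.0], [286.0, 272.0], [287.0, 292.0], [288.0, 314.0]]
```

View pics/w5z.png

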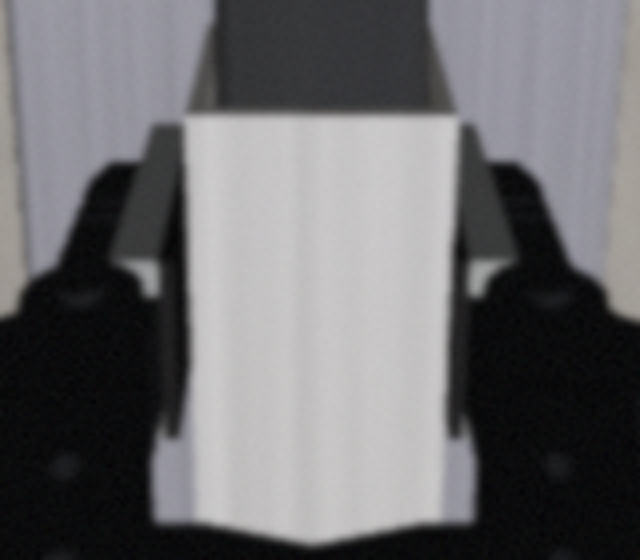

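Request:
move_arm(rows="0 0 0 0 0 0 0.33; 0 0 0 0 0 0 0.3; 0 0 0 0 0 0 0.25; 0 0 0 0 0 0 0.2; 0 0 0 0 0 0 0.2")

```text
time_s: 5.85
eef_pos: [0.4699, 0.0522, 0.1275]
eef_rot: [-0.0, 0.997, -0.073, 0.002]
wrist_force: [6.6, -0.0, -1.5]
opening: 0.32
```

Run:
```python
from h import *
inrack()
```

```text
t 5.85 rack pos mm [ -0.5   -0.88 127.54] F rack [ 6.5   0.95 -1.47] tq [-0.02 -0.73 -0.13] open 0.32 yaw [ 0.9893 -0.1456]
```

Request:
move_arm(rows="0 -0.05 0 0 0 0 0.2; 0 -0.05 0 0 0 0 0.2; 0 -0.05 0 0 0 0 0.2; 0 -0.05 0 0 0 0 0.2; 0 -0.05 0 0 0 0 0.2")

```text
time_s: 6.35
eef_pos: [0.47, 0.0529, 0.1275]
eef_rot: [0.002, 0.997, -0.073, 0.001]
wrist_force: [4.4, -11.8, 0.2]
opening: 0.316
```

Run:
```python
from h import *
inrack()
```

```text
t 6.35 rack pos mm [ -0.47  -0.18 127.5 ] F rack [  6.08 -11.04   0.16] tq [-1.6  -0.44 -0.18] open 0.316 yaw [ 0.9894 -0.1452]
```

Request:
move_arm(rows="0 -0.05 0 0 0 0 0.2; 0 -0.05 0 0 0 0 0.2; 0 -0.05 0 0 0 0 0.2")

```text
time_s: 6.65
eef_pos: [0.4702, 0.0543, 0.1275]
eef_rot: [0.002, 0.997, -0.073, 0.001]
wrist_force: [4.3, -11.9, 0.3]
opening: 0.319
```

Run:
```python
from h import *
inrack()
```

```text
t 6.65 rack pos mm [ -0.48   1.23 127.48] F rack [  6.01 -11.14   0.28] tq [-1.57 -0.4  -0.12] open 0.319 yaw [ 0.9894 -0.1453]
```

Request:
move_arm(rows="0 -0.05 0 0 0 0 0.2; 0 -0.05 0 0 0 0 0.2; 0 -0.05 0 0 0 0 0.2; 0 -0.05 0 0 0 0 0.2")

```text
time_s: 7.05
eef_pos: [0.4705, 0.0562, 0.1275]
eef_rot: [0.002, 0.997, -0.073, 0.001]
wrist_force: [3.9, -13.1, 0.0]
opening: 0.32
```

Run:
```python
from h import *
inrack()
```

```text
t 7.05 rack pos mm [ -0.43   3.16 127.51] F rack [  5.8  -12.4    0.05] tq [-1.68 -0.37 -0.2 ] open 0.32 yaw [ 0.9894 -0.1453]
```

Request:
move_arm(rows="0 -0.05 0 0 0 0 0.2; 0 -0.05 0 0 0 0 0.2; 0 -0.05 0 0 0 0 0.2; 0 -0.05 0 0 0 0 0.2; 0 -0.05 0 0 0 0 0.2; 0 -0.05 0 0 0 0 0.2")

```text
time_s: 7.65
eef_pos: [0.4709, 0.0582, 0.1275]
eef_rot: [0.003, 0.997, -0.073, 0.001]
wrist_force: [3.0, -18.7, 0.5]
opening: 0.317
```

Run:
```python
from h import *
inrack()
```

```text
t 7.65 rack pos mm [ -0.41   5.22 127.5 ] F rack [  5.67 -18.12   0.54] tq [-2.26 -0.32 -0.21] open 0.317 yaw [ 0.9894 -0.1452]
```

Request:
move_arm(rows="0 -0.03 0 0 0 0 0.2; 0 -0.03 0 0 0 0 0.2; 0 -0.03 0 0 0 0 0.2")

```text
time_s: 7.95
eef_pos: [0.4711, 0.0597, 0.1275]
eef_rot: [0.002, 0.997, -0.073, 0.001]
wrist_force: [3.0, -12.3, -0.5]
opening: 0.321
```

Run:
```python
from h import *
inrack()
w=ctrl.camera("wrist");v=np.load("rack2.npy");cv2.imwrite("pics/w6z.png",cv2.resize(w["color"][190:350,240:400],None,fx=4,fy=4,interpolation=cv2.INTER_CUBIC))
print(proj(w,W(v,[[-.014,y,.089] for y in(.025,.03,.035,.04)])).round(1).tolist(),[240,190])
```

```text
t 7.95 rack pos mm [ -0.41   6.74 127.51] F rack [  4.78 -11.72  -0.5 ] tq [-1.58 -0.37 -0.21] open 0.321 yaw [ 0.9894 -0.1455]
[[286.4, 255.7], [286.0, 244.8], [285.6, 233.6], [285.2, 222.0]] [240, 190]
```

View pics/w6z.png

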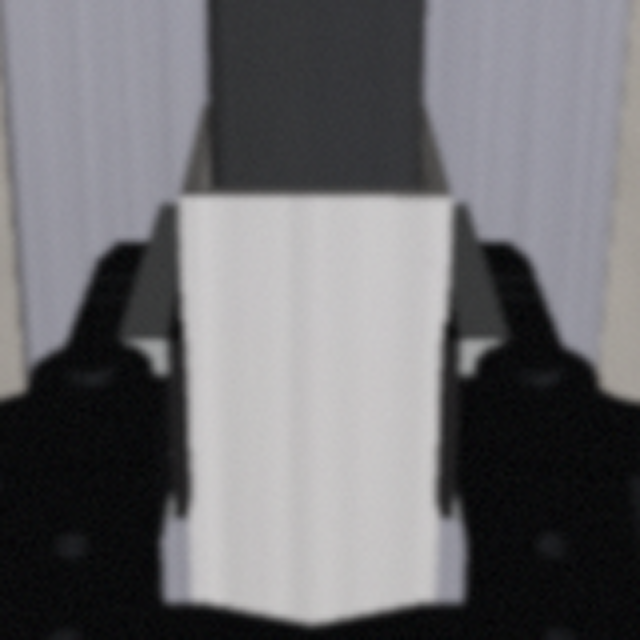

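Request:
move_arm(rows="0 -0.05 0 0 0 0 0.2; 0 -0.05 0 0 0 0 0.2; 0 -0.05 0 0 0 0 0.2; 0 -0.05 0 0 0 0 0.2; 0 -0.05 0 0 0 0 0.2; 0 -0.05 0 0 0 0 0.2; 0 -0.05 0 0 0 0 0.2; 0 -0.05 0 0 0 0 0.2; 0 -0.05 0 0 0 0 0.2; 0 -0.05 0 0 0 0 0.2; 0 0 0 0 0 0 0.2; 0 0 0 0 0 0 0.2")

```text
time_s: 9.2
eef_pos: [0.4719, 0.0652, 0.1275]
eef_rot: [0.002, 0.997, -0.073, 0.001]
wrist_force: [4.4, -11.3, -0.1]
opening: 0.315
```

Run:
```python
from h import *
inrack()
w=ctrl.camera("wrist");v=np.load("rack2.npy");cv2.imwrite("pics/w7z.png",cv2.resize(w["color"][190:350,240:400],None,fx=4,fy=4,interpolation=cv2.INTER_CUBIC))
print(proj(w,W(v,[[-.014,y,.089] for y in(.03,.035,.04)])).round(1).tolist(),[240,190])
```

```text
t 9.2 rack pos mm [ -0.43  12.3  127.49] F rack [  5.98 -10.53  -0.15] tq [-1.35 -0.5  -0.17] open 0.315 yaw [ 0.9894 -0.1454]
[[286.4, 256.9], [286.0, 246.0], [285.6, 234.8]] [240, 190]
```

View pics/w7z.png

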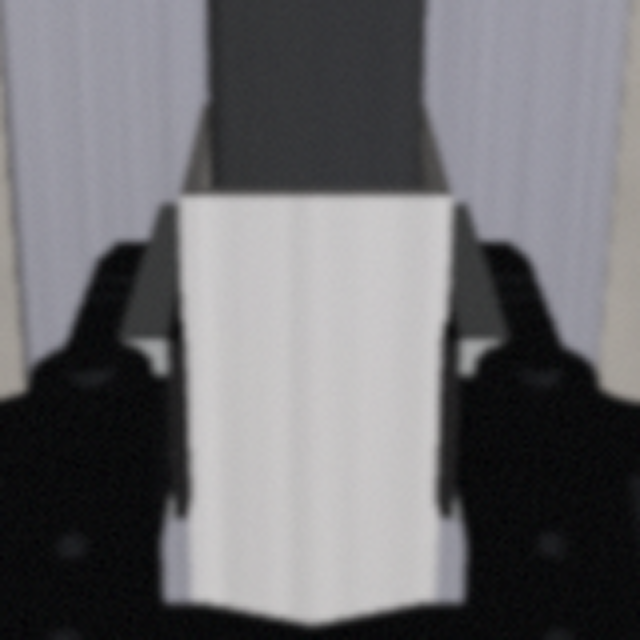

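Request:
move_arm(rows="0 -0.05 0 0 0 0 0.2; 0 -0.05 0 0 0 0 0.2; 0 -0.05 0 0 0 0 0.2; 0 -0.05 0 0 0 0 0.2; 0 -0.05 0 0 0 0 0.2; 0 -0.05 0 0 0 0 0.2; 0 -0.05 0 0 0 0 0.2; 0 -0.05 0 0 0 0 0.2; 0 -0.05 0 0 0 0 0.2; 0 -0.05 0 0 0 0 0.2; 0 -0.05 0 0 0 0 0.2; 0 -0.05 0 0 0 0 0.2; 0 -0.05 0 0 0 0 0.2; 0 -0.05 0 0 0 0 0.2; 0 -0.05 0 0 0 0 0.2; 0 -0.05 0 0 0 0 0.2; 0 -0.05 0 0 0 0 0.2; 0 0 0 0 0 0 0.2")

```text
time_s: 11.05
eef_pos: [0.4731, 0.0736, 0.1275]
eef_rot: [0.002, 0.997, -0.073, 0.002]
wrist_force: [5.4, -11.7, -0.5]
opening: 0.319
```

Run:
```python
from h import *
inrack()
w=ctrl.camera("wrist");v=np.load("rack2.npy");cv2.imwrite("pics/w8z.png",cv2.resize(w["color"][190:350,240:400],None,fx=4,fy=4,interpolation=cv2.INTER_CUBIC))
print(proj(w,W(v,[[-.014,y,.089] for y in(.04,.045,.05)])).round(1).tolist(),[240,190])
S=ctrl.camera("scene")["color"];cv2.imwrite("pics/s8.png",cv2.resize(S[170:270,310:430],None,fx=6,fy=6,interpolation=cv2.INTER_CUBIC))
```

```text
t 11.05 rack pos mm [ -0.36  20.73 127.51] F rack [  7.03 -10.8   -0.51] tq [-1.43 -0.5  -0.17] open 0.319 yaw [ 0.9894 -0.1455]
[[286.2, 253.6], [285.8, 242.6], [285.4, 231.3]] [240, 190]
```

View pics/s8.png

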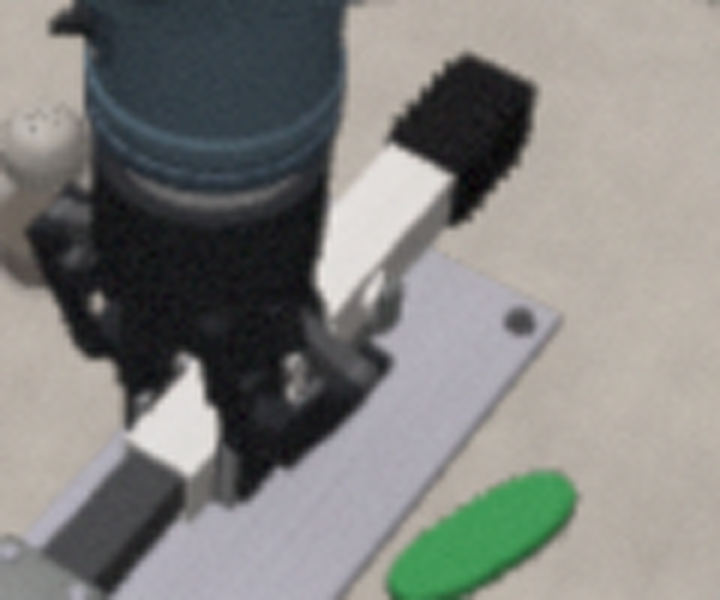

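Request:
move_arm(rows="0 -0.05 0 0 0 0 0.2; 0 -0.05 0 0 0 0 0.2; 0 -0.05 0 0 0 0 0.2")

```text
time_s: 11.45
eef_pos: [0.4734, 0.075, 0.1275]
eef_rot: [0.002, 0.997, -0.073, 0.002]
wrist_force: [3.8, -12.6, -0.1]
opening: 0.315
```

Request:
move_arm(rows="0 -0.04 0 0 0 0 0.2; 0 -0.04 0 0 0 0 0.2; 0 -0.04 0 0 0 0 0.2")

```text
time_s: 11.75
eef_pos: [0.4735, 0.0762, 0.1275]
eef_rot: [0.002, 0.997, -0.073, 0.001]
wrist_force: [4.7, -13.8, 0.0]
opening: 0.316
```

Request:
move_arm(rows="0 -0.04 0 0 0 0 0.2; 0 -0.04 0 0 0 0 0.2; 0 -0.04 0 0 0 0 0.2")

```text
time_s: 12.05
eef_pos: [0.4737, 0.0774, 0.1275]
eef_rot: [0.002, 0.997, -0.073, 0.002]
wrist_force: [5.1, -11.6, 0.1]
opening: 0.319
```

Request:
move_arm(rows="0 -0.04 0 0 0 0 0.2; 0 -0.04 0 0 0 0 0.2; 0 -0.04 0 0 0 0 0.2")

```text
time_s: 12.35
eef_pos: [0.4739, 0.0787, 0.1275]
eef_rot: [0.002, 0.997, -0.073, 0.002]
wrist_force: [4.6, -11.0, -0.3]
opening: 0.32
```

Request:
move_arm(rows="0 -0.04 0 0 0 0 0.2; 0 -0.04 0 0 0 0 0.2; 0 -0.02 0 0 0 0 0.2")

```text
time_s: 12.65
eef_pos: [0.4741, 0.0798, 0.1275]
eef_rot: [0.001, 0.997, -0.073, 0.002]
wrist_force: [5.0, -10.3, -0.5]
opening: 0.319
```

Request:
move_arm(rows="0 -0.03 0 0 0 0 0.2; 0 -0.03 0 0 0 0 0.2; 0 -0.03 0 0 0 0 0.2")

```text
time_s: 12.95
eef_pos: [0.4742, 0.0808, 0.1275]
eef_rot: [0.001, 0.997, -0.073, 0.002]
wrist_force: [6.2, -9.6, -0.4]
opening: 0.318
```

Request:
move_arm(rows="0 -0.03 0 0 0 0 0.2; 0 -0.03 0 0 0 0 0.2")

```text
time_s: 13.15
eef_pos: [0.4743, 0.0815, 0.1275]
eef_rot: [0.001, 0.997, -0.073, 0.002]
wrist_force: [4.5, -8.4, -1.3]
opening: 0.318
```

Run:
```python
from h import *
inrack()
S=ctrl.camera("scene")["color"];cv2.imwrite("pics/s9.png",cv2.resize(S[170:270,310:430],None,fx=6,fy=6,interpolation=cv2.INTER_CUBIC))
S=ctrl.camera("top")["color"];cv2.imwrite("pics/t9.png",cv2.resize(S[190:290,220:360],None,fx=5,fy=5,interpolation=cv2.INTER_CUBIC))
```

```text
t 13.15 rack pos mm [ -0.35  28.76 127.52] F rack [ 5.72 -7.67 -1.3 ] tq [-1.07 -0.62 -0.18] open 0.318 yaw [ 0.9894 -0.1455]
```

View pics/s9.png

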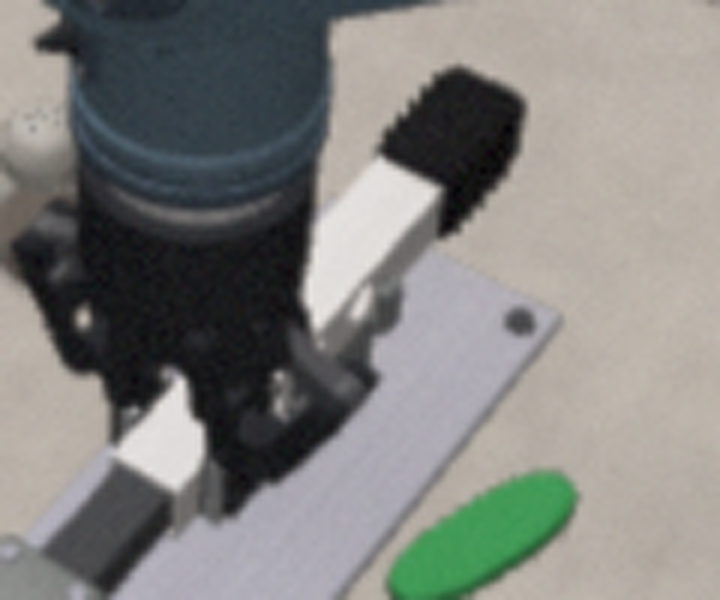

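View pics/t9.png

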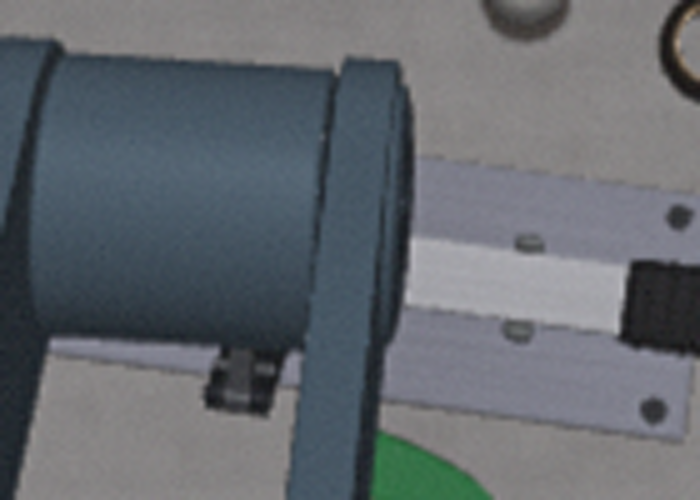

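Request:
move_arm(rows="0 -0.03 0 0 0 0 0.2; 0 -0.03 0 0 0 0 0.2")

```text
time_s: 13.45
eef_pos: [0.4744, 0.0822, 0.1275]
eef_rot: [0.001, 0.997, -0.073, 0.002]
wrist_force: [6.4, -7.0, -0.0]
opening: 0.321
```

Request:
move_arm(rows="0 -0.03 0 0 0 0 0.2; 0 -0.03 0 0 0 0 0.2")

```text
time_s: 13.65
eef_pos: [0.4745, 0.0829, 0.1275]
eef_rot: [0.001, 0.997, -0.073, 0.002]
wrist_force: [5.3, -8.0, -1.2]
opening: 0.32
```

Request:
move_arm(rows="0 -0.03 0 0 0 0 0.2; 0 -0.02 0 0 0 0 0.2")

```text
time_s: 13.85
eef_pos: [0.4746, 0.0835, 0.1275]
eef_rot: [0.001, 0.997, -0.073, 0.002]
wrist_force: [6.7, -6.3, -0.7]
opening: 0.321
```

Request:
move_arm(rows="0 -0.03 0 0 0 0 0.2; 0 -0.02 0 0 0 0 0.2")

```text
time_s: 14.05
eef_pos: [0.4747, 0.0841, 0.1275]
eef_rot: [0.001, 0.997, -0.073, 0.002]
wrist_force: [6.4, -5.3, -0.8]
opening: 0.318
```

Request:
move_arm(rows="0 -0.03 0 0 0 0 0.2; 0 -0.02 0 0 0 0 0.2")

```text
time_s: 14.25
eef_pos: [0.4748, 0.0845, 0.1275]
eef_rot: [0.001, 0.997, -0.073, 0.002]
wrist_force: [6.1, -7.8, -1.2]
opening: 0.322
```

Request:
move_arm(rows="0 -0.03 0 0 0 0 0.2; 0 -0.02 0 0 0 0 0.2")

```text
time_s: 14.45
eef_pos: [0.4748, 0.0848, 0.1275]
eef_rot: [0.001, 0.997, -0.073, 0.002]
wrist_force: [4.9, -8.8, -1.3]
opening: 0.317
```

Request:
move_arm(rows="0 -0.03 0 0 0 0 0.2; 0 0 0 0 0 0 0.2")

```text
time_s: 14.65
eef_pos: [0.4749, 0.085, 0.1275]
eef_rot: [0.001, 0.997, -0.073, 0.002]
wrist_force: [6.3, -9.8, -0.7]
opening: 0.323
```

Request:
move_arm(rows="0 -0.03 0 0 0 0 0.2; 0 0 0 0 0 0 0.2")

```text
time_s: 14.85
eef_pos: [0.4749, 0.0853, 0.1275]
eef_rot: [0.001, 0.997, -0.073, 0.002]
wrist_force: [4.6, -9.3, -0.4]
opening: 0.318
```

Request:
move_arm(rows="0 -0.03 0 0 0 0 0.2; 0 0 0 0 0 0 0.2")

```text
time_s: 15.05
eef_pos: [0.475, 0.0856, 0.1275]
eef_rot: [0.001, 0.997, -0.073, 0.002]
wrist_force: [6.5, -8.9, -0.4]
opening: 0.321
```

Request:
move_arm(rows="0 0.06 0 0 0 0 0.2; 0 0.06 0 0 0 0 0.2; 0 0 0 0 0 0 0.4; 0 0 0 0 0 0 0.6; 0 0 0 0 0 0 0.9; 0 0 0 0 0 0 1; 0 0 -2 0 0 0 1; 0 0 -3 0 0 0 1; 0 0.5 -4 0 0 0 1; 0 1 -4 0 0 0 1; 0 1 -3 0 0 0 1; 0 0 0 0 0 0 1; 0 0 0 0 0 0 1; 0 0 0 0 0 0 1")

```text
time_s: 16.45
eef_pos: [0.4688, 0.0615, 0.2855]
eef_rot: [-0.0, 0.997, -0.073, -0.001]
wrist_force: [0.1, 0.1, 0.4]
opening: 1.001
```

Run:
```python
from h import *
inrack()
S=ctrl.camera("scene")["color"];cv2.imwrite("pics/s10.png",cv2.resize(S[170:270,310:430],None,fx=6,fy=6,interpolation=cv2.INTER_CUBIC))
w=ctrl.camera("wrist");i=w["color"]
v=np.load("rack2.npy");print((proj(w,W(v,[[-.014,.055,.089],[-.014,.06,.089],[-.0215,0,.075],[-.014,0,.075]]))).round(1).tolist())
cv2.imwrite("pics/w10.png",cv2.resize(i[120:270,250:390],None,fx=4,fy=4,interpolation=cv2.INTER_CUBIC));inrack()
```

```text
t 16.45 rack pos mm [ -2.92   8.18 285.48] F rack [0.05 0.1  0.42] tq [-0.04 -0.    0.08] open 1.001 yaw [ 0.9894 -0.1449]
[[307.2, 146.0], [307.2, 140.4], [301.0, 199.5], [308.3, 199.5]]
t 16.55 rack pos mm [ -2.93   8.22 285.21] F rack [-0.38  0.24  0.37] tq [ 0.03 -0.02 -0.01] open 0.999 yaw [ 0.9895 -0.1448]
```

View pics/s10.png

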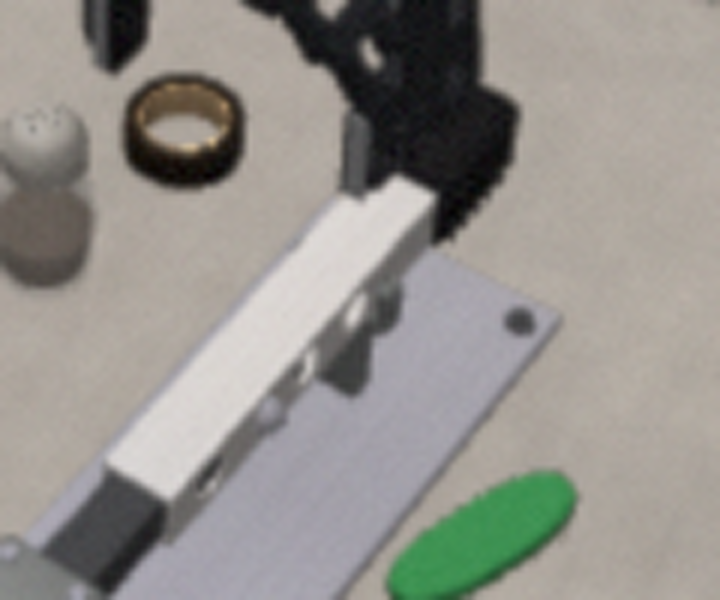

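View pics/w10.png

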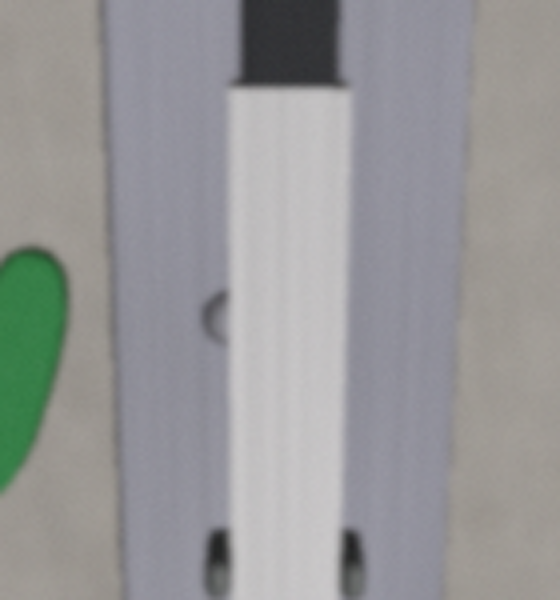

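Run:
```python
from h import *
inrack();print(ctrl.hand_in())
```

```text
t 16.55 rack pos mm [ -2.93   8.22 285.21] F rack [-0.38  0.24  0.37] tq [ 0.03 -0.02 -0.01] open 0.999 yaw [ 0.9895 -0.1448]
the job is handed in; nothing more can be done
None
```

The handle is one hole shorter: the sleeve sits at its second hole with the button out, and the job was handed in at 16.6 s. The hand-in gives no verdict.

**What I did:** I pinched the button flush across the sleeve and drew the sleeve off the first hole in small steps. Wrist force peaked at about 18 N as the button cammed under, then dropped. I kept the same grip, since the pads never covered the second hole, and eased the sleeve in by feel. The force fell as the button entered the hole, then rose and levelled at about 9 N. I then let go and lifted clear.

**Last checks:**
- **Sleeve travel:** the wrist camera puts the mouth at about +59 mm in the rack frame, so the sleeve moved about 34 mm. The arm's own travel gives 33.7 mm, within the allowed 23 to 45 mm.
- **Button:** the tip showed at column 300.8 in the wrist picture, against 301.0 predicted for fully out. One pixel is about 1 mm here, so this only just resolves the 1 mm limit.
- **Robot clear:** the gripper is open and wrist force is near zero.
- **Bystanders:** I saw no sign that any moved, but I did not re-measure their positions.

**What disagreed:**
- The first rack pose, fitted mainly to the foot plate, was about 3 mm off along the handle. I used the handle features instead, which agreed in all three cameras.
- From the first camera picture I had estimated the hole spacing at about 29.5 mm. The measured travel of about 34 mm shows that was too short.

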